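# Set the tags of the full tins on the tea table

## Task

Each of the four tins on the tea table has a hinged wooden tag in front of it: leaning towards its tin with the round disc uppermost it says 'full', leaning away from it with the straight bar uppermost it says 'refill'. Push over with the fingertips every tag that is wrong, so that exactly the tins that are heaped full show the disc and the tins that are empty or nearly empty show the bar. Do not pick up, tip or shift the tins or anything else on the table.

Things in the scene. Friction and masses are not known exactly. Their poses are not given: they have to be found in the camera images.
- stand_a_pivot (a point): Middle of the hinge axis, 36 mm above the table, of one of four fixed wooden tag stands in a row, 120 mm apart, on a plank 120 x 500 x 12 mm. Foot 70 x 72 mm; its cheeks (42 mm long, 32 mm either side) reach 13 mm above the axis, its stop rods 11 mm. Frame: y along the axis, z up, +x towards this tag's tin, whose centre is 165 mm (+-8) along +x.
- stand_a_place (a point): Point on the table, 165 mm from stand_a_pivot along its +x: the place of the tin that belongs to the tag on stand_a. A tin stands here, its centre within 9 mm.
- tag_a (a joint): Hinge of the tag on stand_a, a wooden flap 50 x 8 mm, free edge 64 mm from the axis. 0: leans 35 deg from upright away from its tin, bar face up (refill). 1.22 rad: leans 35 deg towards the tin, disc face up (full). Loose: 10 deg past upright it falls to the other stop by itself. At a stop its edge is 37 mm to the side, 88 mm above the table; upright 100 mm.
- stand_b_pivot (a point): Middle of the hinge axis, 36 mm above the table, of one of four fixed wooden tag stands in a row, 120 mm apart, on a plank 120 x 500 x 12 mm. Foot 70 x 72 mm; its cheeks (42 mm long, 32 mm either side) reach 13 mm above the axis, its stop rods 11 mm. Frame: y along the axis, z up, +x towards this tag's tin, whose centre is 165 mm (+-8) along +x.
- stand_b_place (a point): Point on the table, 165 mm from stand_b_pivot along its +x: the place of the tin that belongs to the tag on stand_b. A tin stands here, its centre within 9 mm.
- tag_b (a joint): Hinge of the tag on stand_b, a wooden flap 50 x 8 mm, free edge 64 mm from the axis. 0: leans 35 deg from upright away from its tin, bar face up (refill). 1.22 rad: leans 35 deg towards the tin, disc face up (full). Loose: 10 deg past upright it falls to the other stop by itself. At a stop its edge is 37 mm to the side, 88 mm above the table; upright 100 mm.
- stand_c_pivot (a point): Middle of the hinge axis, 36 mm above the table, of one of four fixed wooden tag stands in a row, 120 mm apart, on a plank 120 x 500 x 12 mm. Foot 70 x 72 mm; its cheeks (42 mm long, 32 mm either side) reach 13 mm above the axis, its stop rods 11 mm. Frame: y along the axis, z up, +x towards this tag's tin, whose centre is 165 mm (+-8) along +x.
- stand_c_place (a point): Point on the table, 165 mm from stand_c_pivot along its +x: the place of the tin that belongs to the tag on stand_c. A tin stands here, its centre within 9 mm.
- tag_c (a joint): Hinge of the tag on stand_c, a wooden flap 50 x 8 mm, free edge 64 mm from the axis. 0: leans 35 deg from upright away from its tin, bar face up (refill). 1.22 rad: leans 35 deg towards the tin, disc face up (full). Loose: 10 deg past upright it falls to the other stop by itself. At a stop its edge is 37 mm to the side, 88 mm above the table; upright 100 mm.
- stand_d_pivot (a point): Middle of the hinge axis, 36 mm above the table, of one of four fixed wooden tag stands in a row, 120 mm apart, on a plank 120 x 500 x 12 mm. Foot 70 x 72 mm; its cheeks (42 mm long, 32 mm either side) reach 13 mm above the axis, its stop rods 11 mm. Frame: y along the axis, z up, +x towards this tag's tin, whose centre is 165 mm (+-8) along +x.
- stand_d_place (a point): Point on the table, 165 mm from stand_d_pivot along its +x: the place of the tin that belongs to the tag on stand_d. A tin stands here, its centre within 9 mm.
- tag_d (a joint): Hinge of the tag on stand_d, a wooden flap 50 x 8 mm, free edge 64 mm from the axis. 0: leans 35 deg from upright away from its tin, bar face up (refill). 1.22 rad: leans 35 deg towards the tin, disc face up (full). Loose: 10 deg past upright it falls to the other stop by itself. At a stop its edge is 37 mm to the side, 88 mm above the table; upright 100 mm.
- tin_full_1_mid (a point): Centre, half-way up, of a loose open round plain metal tin, 66 mm in diameter, 60 mm high, standing on the table; full: heaped to above the rim with round brown dried fruit (23 mm balls; the heap's top is 78 mm above the table). Its tag is the one on the nearest stand, 165 mm in front of it.
- tin_full_2_mid (a point): Centre, half-way up, of a loose open round plain metal tin, 66 mm in diameter, 60 mm high, standing on the table; full, heaped just like tin_full_1. Its tag is the one on the nearest stand, 165 mm in front of it.
- tin_low_mid (a point): Centre, half-way up, of a loose open round plain metal tin, 66 mm in diameter, 60 mm high, standing on the table; not full: only two brown balls on its bottom. Its tag is the one on the nearest stand, 165 mm in front of it.
- tin_empty_mid (a point): Centre, half-way up, of a loose open round plain metal tin, 66 mm in diameter, 60 mm high, standing on the table; not full: empty. Its tag is the one on the nearest stand, 165 mm in front of it.
- film_can: Bystander: black film can, 28 mm in diameter, 45 mm high, on the robot's side of the row, between the two leftmost stands. Origin at the centre of its underside.
- pill_bottle: Bystander: small jar, 26 mm in diameter, 60 mm high, between the two middle tins and a little behind them. Origin under its centre.
- teacup: Bystander: white cup, 68 mm wide, 50 mm high, left of the row. Origin under its centre.
- camera: Bystander: black photo camera, 130 mm wide, 105 mm high, right of the row. Origin under its centre.
- phone: Bystander: phone lying flat, 150 x 72 x 9 mm, on the right. Origin under its centre.
- teapot: Bystander: white teapot, 116 mm wide and 104 mm high, at the back left. Origin under its centre.
Things that resemble listed ones, but are neither listed nor needed, are in the scene too. What is shaped like the part that bears tin_empty_mid but black is not meant. What is shaped like the part that bears tin_full_1_mid but green is not meant.

How it is judged (in metres and radians):
At the end, for the whole second after the job is handed in: The two tags in front of the full tins rest leaning towards their tins (joint above 1.1), the two in front of the empty and the nearly empty tin rest leaning away (joint below 0.12), all still (below 0.1 rad/s), and every tin stands within 25 mm of where it began (((horizontal distance between tin_full_1_mid and stand_a_place below 0.045 m and value of joint tag_a above 1.1 rad) or (horizontal distance between tin_full_1_mid and stand_b_place below 0.045 m and value of joint tag_b above 1.1 rad) or (horizontal distance between tin_full_1_mid and stand_c_place below 0.045 m and value of joint tag_c above 1.1 rad) or (horizontal distance between tin_full_1_mid and stand_d_place below 0.045 m and value of joint tag_d above 1.1 rad)) and ((horizontal distance between tin_full_2_mid and stand_a_place below 0.045 m and value of joint tag_a above 1.1 rad) or (horizontal distance between tin_full_2_mid and stand_b_place below 0.045 m and value of joint tag_b above 1.1 rad) or (horizontal distance between tin_full_2_mid and stand_c_place below 0.045 m and value of joint tag_c above 1.1 rad) or (horizontal distance between tin_full_2_mid and stand_d_place below 0.045 m and value of joint tag_d above 1.1 rad)) and ((horizontal distance between tin_low_mid and stand_a_place below 0.045 m and value of joint tag_a below 0.12 rad) or (horizontal distance between tin_low_mid and stand_b_place below 0.045 m and value of joint tag_b below 0.12 rad) or (horizontal distance between tin_low_mid and stand_c_place below 0.045 m and value of joint tag_c below 0.12 rad) or (horizontal distance between tin_low_mid and stand_d_place below 0.045 m and value of joint tag_d below 0.12 rad)) and ((horizontal distance between tin_empty_mid and stand_a_place below 0.045 m and value of joint tag_a below 0.12 rad) or (horizontal distance between tin_empty_mid and stand_b_place below 0.045 m and value of joint tag_b below 0.12 rad) or (horizontal distance between tin_empty_mid and stand_c_place below 0.045 m and value of joint tag_c below 0.12 rad) or (horizontal distance between tin_empty_mid and stand_d_place below 0.045 m and value of joint tag_d below 0.12 rad)) and velocity of joint tag_a between -0.1 and 0.1 rad/s and velocity of joint tag_b between -0.1 and 0.1 rad/s and velocity of joint tag_c between -0.1 and 0.1 rad/s and velocity of joint tag_d between -0.1 and 0.1 rad/s and distance of each of tin_full_1_mid, tin_full_2_mid, tin_low_mid, tin_empty_mid from where it was at the start of the episode below 0.025 m); the robot touches nothing.
It fails at once if a tin is lifted, tipped or shoved out of its place (25 mm) (distance of any of tin_full_1_mid, tin_full_2_mid, tin_low_mid, tin_empty_mid from where it was at the start of the episode above 0.025 m or angle between any of tin_full_1_mid, tin_full_2_mid, tin_low_mid, tin_empty_mid's own z axis and vertical above 0.4 rad).
It fails at once if a bystander is lifted, carried or shoved aside (30 mm) (distance of any of film_can, pill_bottle, teacup, camera, phone, teapot from where it was at the start of the episode above 0.03 m).
It also fails if it takes over 42 s, if anything falls off the work surface, if the arm or the gripper's body presses on something with over 40 N, if the wrist force passes 120 N, or if a joint passes its speed limit or range.

## Robot

A 7-joint arm with a two-finger parallel gripper is mounted at the origin on the work surface. World frame = base frame: x ahead of the robot, y to its left, z up, the work surface at z = 0. Lengths are in mm, angles in rad, forces in N, time in s.
With the tool pointing down it reaches from about 400 to 875 mm from the base axis. Payload 4.4 kg.
Tool frame: the origin (TCP) lies midway between the tips of the shut fingers; the grasp point (between the pads) lies 19 mm behind it; x points along the fingers, z is the direction in which the jaws open and shut, and the axes are right-handed (so a half turn about x gives the same grasp; the last joint's range is limited). The gripper opens to 85 mm and grips with 20 to 120 N. Pads are 22 mm wide; open, the fingers measure 114 mm over their backs; the gripper's body (76 mm by 85 mm) begins 54 mm behind the grasp point. The pads swing forward as they close: fully open they stand 13 mm farther back than shut.
Start: joints at [1.101, 0.628, 0.038, 1.517, -0.027, 0.996, -0.02], TCP at [255.424, -597.726, 208.613] pointing down, gripper open.
Joint ranges: [-3.06, 3.06], [-0.37, 2.12], [-1.25, 1.32], [0.18, 2.47], [-1.1, 4.24], [0.23, 1.98], [-2.94, 2.94]. Speed limits (rad/s): [2.57, 2.57, 3.14, 3.14, 3.14, 3.14, 3.14].

## Interface

Orientations are given as [roll, pitch, yaw] about the fixed x, y, z axes, in that order (R = Rz(yaw) Ry(pitch) Rx(roll)).
In Python, from cell import ctrl gives the robot as it stands. The module is installed in compiled form; this text tells all that it offers.
- The arm moves only by the tool servo_tool, never from a script. Its argument "rows" is a list of rows, each an object of numbers: "dx", "dy", "dz": the shift along the tool's x, y, z in units of 750 mm (1.0 is 750 mm); "wx", "wy", "wz": the turn, a rotation vector about the tool's x, y, z in units of 6 degrees (1.0 is 6 degrees); "fingers": the closure, from 0 (fully open) to 1 (shut). In form: [{"dx": .., "dy": .., "dz": .., "wx": .., "wy": .., "wz": .., "fingers": ..}, ...]. A call has 1 to 5 rows; each row shifts and turns the commanded pose from where the row before left it, along the tool's axes as they then stand; what a row does not reach is not made up. A row lasts 1/8 s, in which the tool goes at most 62.5 mm and 10.7 degrees, less where a joint would pass 70% of its speed; a pose out of reach is approached as far as the arm can. A call with a number of a shift or a turn outside -1 to 1 is refused whole. A call with a gripper value outside its range is refused whole. The fingers move at their own pace and stop on an object; the grip force is fixed at half the most. Time passes only in rows, so rows that do not move let the fingers close. It gives the time, the measured TCP pose, the force and the opening at its end, in the units of the state.
- ctrl.read_state(): the state, without advancing time (a new reading comes with each control period).
- ctrl.get_image(name): name is "scene" or "top" or "wrist"; returns the picture (400x640x3 uint8, red, green, blue); there is no depth.
- ctrl.camera_info(name): a dict with "fovy" (degrees; the focal length in pixels is half the picture's height over the tangent of half this angle, whatever the lens; pixels are square), "cx", "cy" (the principal point, pixels), "R" (3x3) and "t" (3): a world point X has camera coordinates R X + t. Camera axes: x right, y down, z forward; pixel columns grow to the right and rows downward; lengths in mm; the calibration is good to about 2 mm. A picture is of the moment at which its call begins: read the wrist's pose just before it. camera_info takes no time and is no camera call; for the wrist camera it gives the pose at the moment of the call.
- ctrl.finish_job(): hands the job in, once; it reports no verdict.
Trained networks look in the newest picture that a camera, given by its name, has taken for a name from the list of things; names that differ only in an ending like _2 or _b are one class to them, and where a whole thing is asked for, a point or a joint stands for the part that bears it (a point fixed in the world has none). Each returns a list of dicts, best first, with "conf" (0 to 1); they miss things now and then, are a little off and sometimes report something else, mostly with a low value. They report only what shows in the picture. A call takes as long as a camera call. They do not tell look-alikes from the thing itself.
- ctrl.search_frame(label, camera): "extent" ([centre column, centre row, width, height] in pixels, round what is visible of it).
- ctrl.silhouettes(label, camera): "region" (400x640 bool, what is visible of it) and "extent" ([centre column, centre row, width, height] in pixels, round what is visible of it).
- ctrl.mark_of(label, camera): "point" ([column, row] in pixels: a listed point, or the origin of a listed thing).
The state is a dict: "clock": time; "qpos": joint angles; "qd": joint speeds; "tau": joint torques, N m; "eef_pos": TCP position; "tool_rot": TCP orientation; "force": force on the tool from outside, world axes, zero at the start; "torque": the same for the moment, N m; "width": finger opening in mm.
Only numpy, scipy, OpenCV 4.12 (cv2) and the standard library are available. Lean on these libraries where they do the work, as an engineer would, in place of code of your own. Each camera call takes 0.05 s, during which the arm holds its last target.

## Working session

There is one attempt and no reset: what is moved stays moved. The work goes in short steps, Python scripts to look and compute and a tool call to move; the robot and the scene stay as the last step left them, time stands still between calls to the robot, and variables do not carry over. Pictures are saved under pics/ and viewed, and the job is handed in when it is done.

Besides the shell and the picture viewer there is one more tool, called after "Call:" as name(argument=value, ...) on one line, values as JSON. servo_tool: Moves the arm, as the interface text tells. Its arguments: {"type":"object","properties":{"rows":{"type":"array"}},"required":["rows"]}

```bash
mkdir -p pics; python3 - <<'E'
from cell import ctrl
import cv2
s=ctrl.read_state()
print({k:s[k] for k in('clock','eef_pos','tool_rot','width')})
for n in('scene','top'):
    im=ctrl.get_image(n); cv2.imwrite(f'pics/{n}0.png',im[:,:,::-1])
    c=ctrl.camera_info(n); print(n,c)
    for l in('stand_a_pivot','tin_full_1_mid','tin_low_mid','tin_empty_mid','film_can','pill_bottle','camera','teacup'):
        print(l,[(round(d['conf'],2),[int(x) for x in d['point']]) for d in ctrl.mark_of(l,n)])
print(ctrl.read_state()['clock'])
E
```

```text
{'clock': 0.0, 'eef_pos': array([ 255.13026028, -597.10637301,  207.69103485]), 'tool_rot': array([-3.12308119,  1.56888501,  1.99306601]), 'width': 85.839185758357}
scene {'fovy': 52.767605925036854, 'cx': 326.04012749438647, 'cy': 205.81202146370714, 'R': array([[ 0.25531578,  0.96679748,  0.01079311],
       [ 0.73689817, -0.18735191, -0.64952317],
       [-0.62593525,  0.17378694, -0.76026519]]), 't': array([-134.72661381, -400.87210963, 1421.87867077])}
stand_a_pivot [(0.77, [354, 201]), (0.44, [144, 244])]
tin_full_1_mid [(0.79, [373, 255]), (0.59, [221, 293])]
tin_low_mid [(0.83, [270, 269]), (0.27, [401, 194])]
tin_empty_mid [(0.83, [474, 258]), (0.7, [392, 149]), (0.6, [418, 245]), (0.6, [450, 154])]
film_can [(0.45, [366, 181])]
pill_bottle [(0.55, [351, 281]), (0.55, [371, 257])]
camera [(0.7, [142, 244])]
teacup [(0.55, [450, 153])]
top {'fovy': 47.46501584712038, 'cx': 323.733956594121, 'cy': 197.14451669871363, 'R': array([[-0.02118034, -0.99975509,  0.00641502],
       [-0.99826281,  0.020795  , -0.0551265 ],
       [ 0.0549796 , -0.00757147, -0.99845877]]), 't': array([  -8.5638236 ,  564.52629906, 1524.01913904])}
stand_a_pivot [(0.63, [296, 194])]
tin_full_1_mid [(0.82, [403, 141]), (0.53, [299, 143])]
tin_low_mid [(0.76, [367, 147])]
tin_empty_mid [(0.73, [226, 127]), (0.66, [265, 142]), (0.62, [246, 241]), (0.2, [197, 173])]
film_can [(0.65, [193, 173]), (0.42, [280, 224])]
pill_bottle [(0.45, [315, 133]), (0.28, [259, 194])]
camera [(0.97, [454, 199]), (0.23, [298, 195])]
teacup [(0.88, [194, 237])]
0.9
```

```bash
python3 - <<'E'
import cv2
a=cv2.imread('pics/scene0.png');cv2.imwrite('pics/scene0c.png',cv2.resize(a[110:330,120:520],None,fx=2,fy=2,interpolation=cv2.INTER_CUBIC))
a=cv2.imread('pics/top0.png');cv2.imwrite('pics/top0c.png',cv2.resize(a[90:280,170:490],None,fx=2.5,fy=2.5,interpolation=cv2.INTER_CUBIC))
E
```

```text
(no output)
```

View pics/scene0c.png

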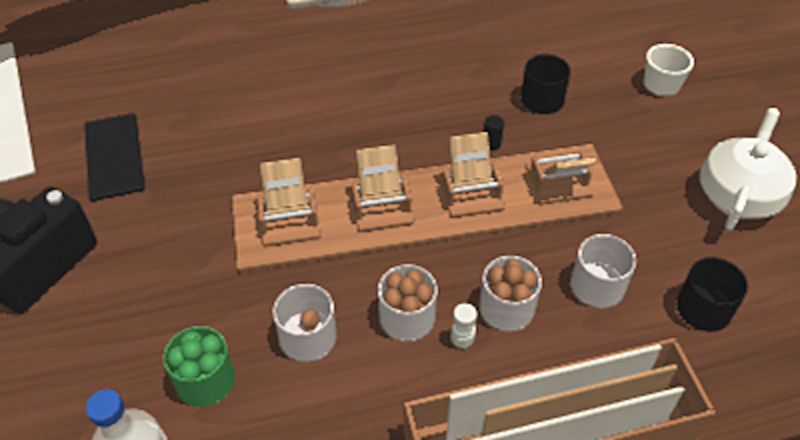

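View pics/top0c.png

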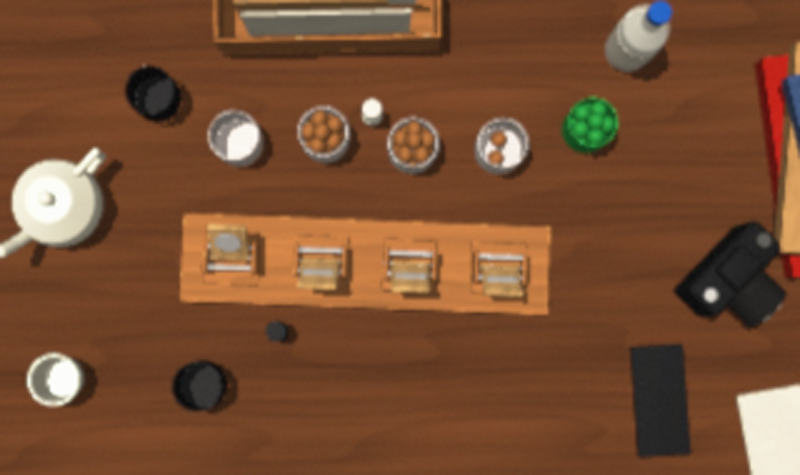

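View pics/top0.png

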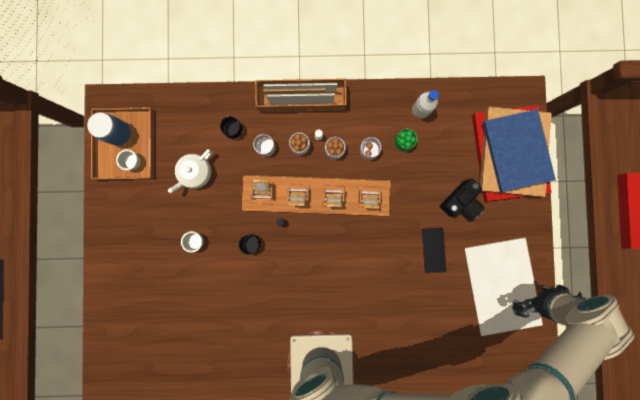

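```bash
cat > h.py <<'E'
import numpy as np
from cell import ctrl
def ray(n,p,z,c=None):
    c=c or ctrl.camera_info(n); f=200/np.tan(np.radians(c['fovy']/2))
    R,t=np.array(c['R']),np.array(c['t'])
    d=R.T@np.array([(p[0]-c['cx'])/f,(p[1]-c['cy'])/f,1]); o=-R.T@t
    return (o+d*(z-o[2])/d[2]).round(1)
def proj(n,X):
    c=ctrl.camera_info(n); f=200/np.tan(np.radians(c['fovy']/2))
    q=np.array(c['R'])@X+c['t']; return q[:2]/q[2]*f+[c['cx'],c['cy']]
E
python3 - <<'E'
from h import *
for p in [(183,213),(551,227),(549,315),(180,302)]:
    print('plank top',ray('top',np.array(p)/2.5+[170,90],12))
for p in [(233,195),(236,267),(621,210),(594,146)]:
    print('plank scene',ray('scene',np.array(p)/2+[120,110],12))
for p in [(236,138),(325,134),(413,145),(502,147)]:
    print('tin top',ray('top',np.array(p)/2.5+[170,90],60))
for p in [(305,305),(408,285),(511,275),(605,255)]:
    print('tin scene rim',ray('scene',np.array(p)/2+[120,110],60))
for p in [(230,252),(321,264),(411,270),(501,275)]: print('stand top',ray('top',np.array(p)/2.5+[170,90],36))
print('film',ray('top',(280,222),20),ray('scene',np.array((494,133))/2+[120,110],22))
E
```

```text
plank top [644.8 251.5  12. ]
plank top [ 615.4 -248.4   12. ]
plank top [ 495.8 -242.2   12. ]
plank top [523.9 257.   12. ]
plank scene [ 500.6 -236.1   12. ]
plank scene [ 616.9 -245.9   12. ]
plank scene [650.2 248.6  12. ]
plank scene [534.5 260.2  12. ]
tin top [737.7 172.3  60. ]
tin top [740.7  54.6  60. ]
tin top [723.7 -61.4  60. ]
tin top [ 718.7 -179.2   60. ]
tin scene rim [ 722.9 -174.9   60. ]
tin scene rim [725.5 -57.7  60. ]
tin scene rim [741.6  59.9  60. ]
tin scene rim [742.1 175.9  60. ]
stand top [588.6 185.4  36. ]
stand top [570.   64.2  36. ]
stand top [559.5 -55.8  36. ]
stand top [ 550.3 -175.9   36. ]
film [483.4 128.4  20. ] [485.3 129.   22. ]
```

```bash
cat >> h.py <<'E'
from scipy.spatial.transform import Rotation as Ro
def plan(target,dyaw_to=None):
    s=ctrl.read_state();R=Ro.from_euler('xyz',s['tool_rot']).as_matrix()
    d=R.T@(np.array(target)-s['eef_pos']); print('pos',s['eef_pos'].round(1),'tool units',(d/750).round(3),'rows',(np.linalg.norm(d)/62.5).round(1),'clock',s['clock'])
    return R
E
python3 - <<'E'
from h import *
print(plan([450,65,200]).round(3))
E
```

```text
pos [ 255.4 -597.7  208.6] tool units [ 0.011  0.586 -0.711] rows 11.1 clock 0.9
[[ 0.     0.92   0.393]
 [-0.     0.393 -0.92 ]
 [-1.     0.     0.   ]]
```

Call:
servo_tool(rows=[{"dx": 0,"dy": 0.05,"dz": -0.05,"wx": 0.88,"wy": 0,"wz": 0,"fingers": 1},{"dx": 0,"dy": 0.05,"dz": -0.06,"wx": 0.88,"wy": 0,"wz": 0,"fingers": 1},{"dx": 0,"dy": 0.05,"dz": -0.06,"wx": 0.88,"wy": 0,"wz": 0,"fingers": 1},{"dx": 0,"dy": 0.04,"dz": -0.06,"wx": 0.88,"wy": 0,"wz": 0,"fingers": 1},{"dx": 0,"dy": 0.02,"dz": -0.06,"wx": 0.88,"wy": 0,"wz": 0,"fingers": 1}])

```text
clock: 1.52
eef_pos: [362.9, -346.2, 208.8]
tool_rot: [1.529, 1.569, -0.101]
force: [0.5, 0.2, 0.2]
width: 0.2
```

```bash
python3 - <<'E'
from h import *
print(plan([480,-49,180]).round(3))
E
```

```text
pos [ 362.9 -346.2  208.8] tool units [ 0.039  0.133 -0.405] rows 5.1 clock 1.525
[[ 0.001  0.998 -0.058]
 [-0.    -0.058 -0.998]
 [-1.     0.001  0.   ]]
```

Call:
servo_tool(rows=[{"dx": 0.008,"dy": 0.026,"dz": -0.078},{"dx": 0.008,"dy": 0.026,"dz": -0.078},{"dx": 0.008,"dy": 0.026,"dz": -0.078},{"dx": 0.008,"dy": 0.026,"dz": -0.078},{"dx": 0.008,"dy": 0.026,"dz": -0.078}])

```text
schema error: expected keys dx, dy, dz, wx, wy, wz, fingers
```

```bash
python3 - <<'E'
from h import *
import cv2
plan([479,-49,72])
c=ctrl.camera_info('wrist')
im=ctrl.get_image('wrist'); cv2.imwrite('pics/w1.png',im[:,:,::-1])
for nm,X in dict(s2=[576,65.4,36],s3=[569,-54.4,36],s4=[562,-174,36]).items(): print(nm,proj('wrist',np.array(X)))
print(ctrl.read_state()['width'])
E
```

```text
pos [ 362.9 -346.2  208.8] tool units [ 0.183  0.131 -0.405] rows 5.6 clock 1.525
s2 [-88.56240122 -12.07076062]
s3 [ 29.58749386 -11.85833344]
s4 [148.18791646 -11.63169485]
-0.07295253433411972
```

View pics/w1.png

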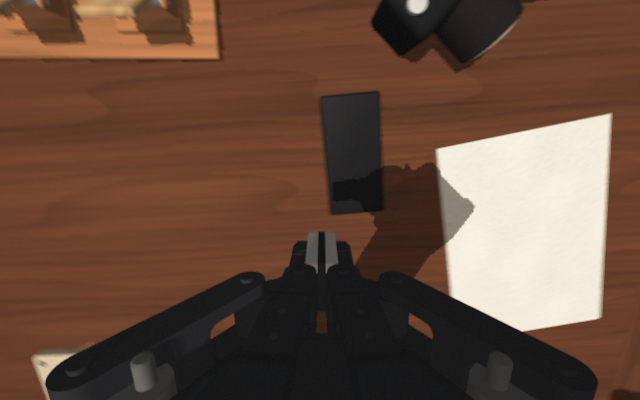

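The picture shows the plank at upper left, aligned with the tool, and the shut fingers at about (322,245). The move was refused because keys were missing, so I'm resending it with all of them.

Call:
servo_tool(rows=[{"dx": 0.008,"dy": 0.026,"dz": -0.078,"wx": 0,"wy": 0,"wz": 0,"fingers": 1},{"dx": 0.008,"dy": 0.026,"dz": -0.078,"wx": 0,"wy": 0,"wz": 0,"fingers": 1},{"dx": 0.008,"dy": 0.026,"dz": -0.078,"wx": 0,"wy": 0,"wz": 0,"fingers": 1},{"dx": 0.008,"dy": 0.026,"dz": -0.078,"wx": 0,"wy": 0,"wz": 0,"fingers": 1},{"dx": 0.008,"dy": 0.026,"dz": -0.078,"wx": 0,"wy": 0,"wz": 0,"fingers": 1}])

```text
clock: 2.2
eef_pos: [476.3, -60.1, 178.8]
tool_rot: [1.449, 1.569, -0.179]
force: [1.1, -0.6, 0.5]
width: 0.1
```

```bash
python3 - <<'E'
from h import *
import cv2
plan([479,-49,72])
for nm,X in dict(s2=[576,65.4,36],s3=[569,-54.4,36],s4=[562,-174,36]).items(): print(nm,proj('wrist',np.array(X)))
im=ctrl.get_image('wrist'); cv2.imwrite('pics/w2.png',im[:,:,::-1])
E
```

```text
pos [476.3 -60.1 178.8] tool units [ 0.142  0.003 -0.015] rows 1.7 clock 2.2
s2 [189.07008907  87.41498114]
s3 [310.21423912  87.61035289]
s4 [431.23363631  87.81804004]
```

View pics/w2.png

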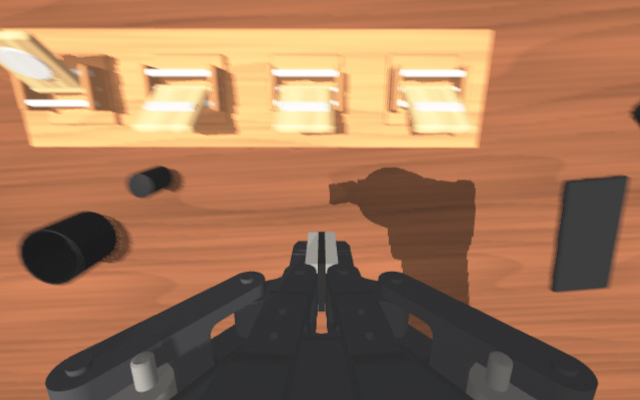

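Call:
servo_tool(rows=[{"dx": 0.07,"dy": 0.002,"dz": -0.008,"wx": 0,"wy": 0,"wz": 0,"fingers": 1},{"dx": 0.07,"dy": 0.002,"dz": -0.007,"wx": 0,"wy": 0,"wz": 0,"fingers": 1},{"dx": 0,"dy": 0.03,"dz": 0,"wx": 0,"wy": 0,"wz": 0,"fingers": 1},{"dx": 0,"dy": 0.025,"dz": 0,"wx": 0,"wy": 0,"wz": 0,"fingers": 1},{"dx": 0,"dy": 0.025,"dz": 0,"wx": 0,"wy": 0,"wz": 0,"fingers": 1}])

```text
clock: 2.88
eef_pos: [539.6, -54.6, 73.5]
tool_rot: [-0.666, 1.571, -2.293]
force: [-0.0, -0.4, -1.3]
width: -0.3
```

Call:
servo_tool(rows=[{"dx": 0,"dy": 0.025,"dz": 0,"wx": 0,"wy": 0,"wz": 0,"fingers": 1},{"dx": 0,"dy": 0.02,"dz": 0,"wx": 0,"wy": 0,"wz": 0,"fingers": 1},{"dx": 0,"dy": 0,"dz": 0,"wx": 0,"wy": 0,"wz": 0,"fingers": 1}])

```text
clock: 3.25
eef_pos: [573.7, -56.4, 73.7]
tool_rot: [1.514, 1.569, -0.114]
force: [-0.6, 0.0, 0.1]
width: 0.3
```

```bash
python3 - <<'E'
from h import *
import cv2
plan([573,-54.5,72])
im=ctrl.get_image('scene'); cv2.imwrite('pics/s2.png',cv2.resize(im[110:330,120:520,::-1],None,fx=2,fy=2))
E
```

```text
pos [573.7 -56.4  73.7] tool units [ 0.002 -0.001 -0.003] rows 0.0 clock 3.25
```

View pics/s2.png

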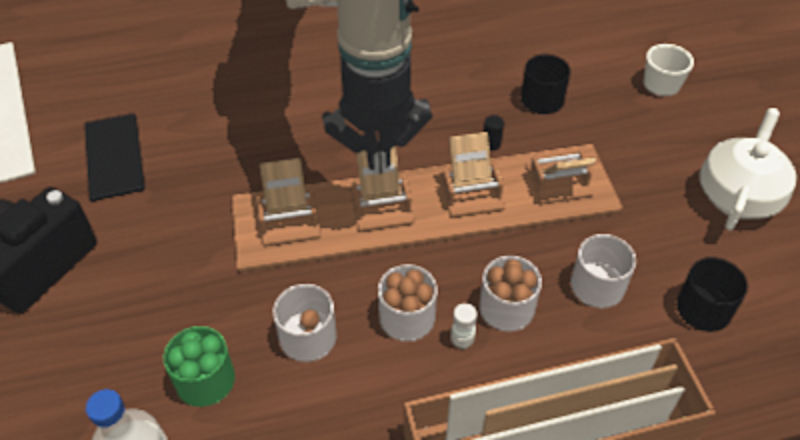

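```bash
python3 - <<'E'
from h import *
import cv2
im=ctrl.get_image('scene'); cv2.imwrite('pics/s3.png',cv2.resize(im[160:240,230:430,::-1],None,fx=4,fy=4,interpolation=cv2.INTER_CUBIC))
plan([573,-54.5,72]); print(proj('scene',np.array([573.7,-56.4,73.7])), proj('scene',np.array([569,-54.5,36])))
im=ctrl.get_image('wrist'); cv2.imwrite('pics/w3.png',im[:,:,::-1])
E
```

```text
pos [571.7 -56.2  73.5] tool units [ 0.002  0.002 -0.002] rows 0.0 clock 3.35
[309.06107345 199.57716716] [309.67820553 207.86962992]
```

View pics/s3.png

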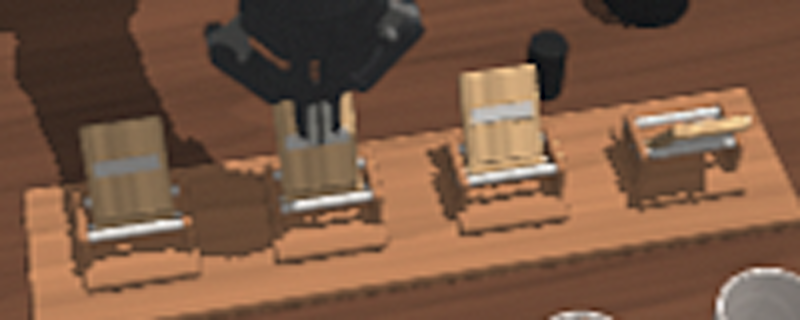

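View pics/w3.png

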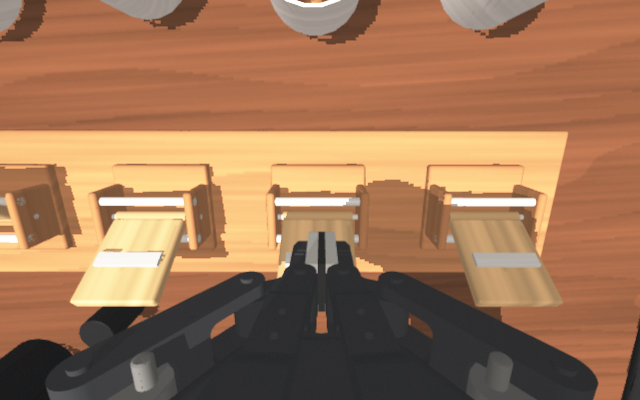

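```bash
cat >> h.py <<'E'
def edge(s,th,yl,r=64):
    u=np.array([.998,-.058,0]);v=np.array([.058,.998,0])
    a=th-np.radians(35)
    return np.array([*s,36.])+u*r*np.sin(a)+v*yl+np.array([0,0,r*np.cos(a)])
S={1:(583,185),2:(576,65.4),3:(569,-54.4),4:(562,-174)}
E
python3 - <<'E'
from h import *
for n in('scene','wrist'):
  for k in (2,3,4):
    for th in (0,.3,.6,.8,1.22):
        o=[proj(n,edge(S[k],th,y)) for y in(25,-25)]
        if n=='scene': o=[(p-[230,160])*4 for p in o]
        print(n,k,th,[p.round(0) for p in o])
s=ctrl.read_state(); print(s['eef_pos'],s['force'],s['clock'])
E
```

```text
scene 2 0 [array([531.,  63.]), array([455.,  73.])]
scene 2 0.3 [array([539.,  72.]), array([461.,  83.])]
scene 2 0.6 [array([547.,  90.]), array([469., 101.])]
scene 2 0.8 [array([552., 106.]), array([473., 117.])]
scene 2 1.22 [array([561., 147.]), array([482., 158.])]
scene 3 0 [array([346.,  88.]), array([268.,  99.])]
scene 3 0.3 [array([351.,  98.]), array([271., 109.])]
scene 3 0.6 [array([357., 117.]), array([276., 128.])]
scene 3 0.8 [array([361., 133.]), array([279., 145.])]
scene 3 1.22 [array([369., 175.]), array([286., 187.])]
scene 4 0 [array([156., 115.]), array([ 75., 126.])]
scene 4 0.3 [array([158., 125.]), array([ 75., 137.])]
scene 4 0.6 [array([161., 145.]), array([ 77., 156.])]
scene 4 0.8 [array([163., 161.]), array([ 79., 174.])]
scene 4 1.22 [array([170., 204.]), array([ 85., 216.])]
wrist 2 0 [array([ 74., 299.]), array([158., 299.])]
wrist 2 0.3 [array([ 55., 282.]), array([146., 282.])]
wrist 2 0.6 [array([ 41., 253.]), array([136., 253.])]
wrist 2 0.8 [array([ 37., 230.]), array([134., 230.])]
wrist 2 1.22 [array([ 43., 179.]), array([138., 179.])]
wrist 3 0 [array([276., 300.]), array([360., 300.])]
wrist 3 0.3 [array([273., 282.]), array([363., 282.])]
wrist 3 0.6 [array([270., 253.]), array([366., 254.])]
wrist 3 0.8 [array([269., 230.]), array([366., 230.])]
wrist 3 1.22 [array([271., 179.]), array([366., 179.])]
wrist 4 0 [array([478., 300.]), array([562., 300.])]
wrist 4 0.3 [array([490., 283.]), array([581., 283.])]
wrist 4 0.6 [array([499., 254.]), array([595., 254.])]
wrist 4 0.8 [array([502., 230.]), array([599., 231.])]
wrist 4 1.22 [array([498., 179.]), array([593., 180.])]
[571.55541759 -56.16753924  73.5303758 ] [ 0.49302507 -0.95534788  0.38577251] 3.4
```

Call:
servo_tool(rows=[{"dx": -0.07,"dy": 0,"dz": 0,"wx": 0,"wy": 0,"wz": 0,"fingers": 1},{"dx": 0,"dy": 0,"dz": 0,"wx": 0,"wy": 0,"wz": 0,"fingers": 1}])

```text
clock: 3.65
eef_pos: [574.7, -56.5, 129.5]
tool_rot: [1.553, 1.564, -0.075]
force: [-0.1, -0.0, 0.6]
width: -0.3
```

Call:
servo_tool(rows=[{"dx": 0,"dy": -0.065,"dz": 0,"wx": 0,"wy": 0,"wz": 0,"fingers": 1},{"dx": 0,"dy": -0.065,"dz": 0,"wx": 0,"wy": 0,"wz": 0,"fingers": 1},{"dx": 0,"dy": 0,"dz": 0,"wx": 0,"wy": 0,"wz": 0,"fingers": 1}])

```text
clock: 4.03
eef_pos: [469.1, -50.1, 125.5]
tool_rot: [-1.62, 1.564, 3.035]
force: [0.1, 0.0, -0.3]
width: -0.2
```

```bash
python3 - <<'E'
from h import *
import cv2
plan([479,-49,72])
im=ctrl.get_image('scene'); cv2.imwrite('pics/s4.png',cv2.resize(im[120:240,230:430,::-1],None,fx=4,fy=4,interpolation=cv2.INTER_CUBIC))
E
```

```text
pos [469.1 -50.1 125.5] tool units [ 0.071  0.014 -0.002] rows 0.9 clock 4.025
```

View pics/s4.png

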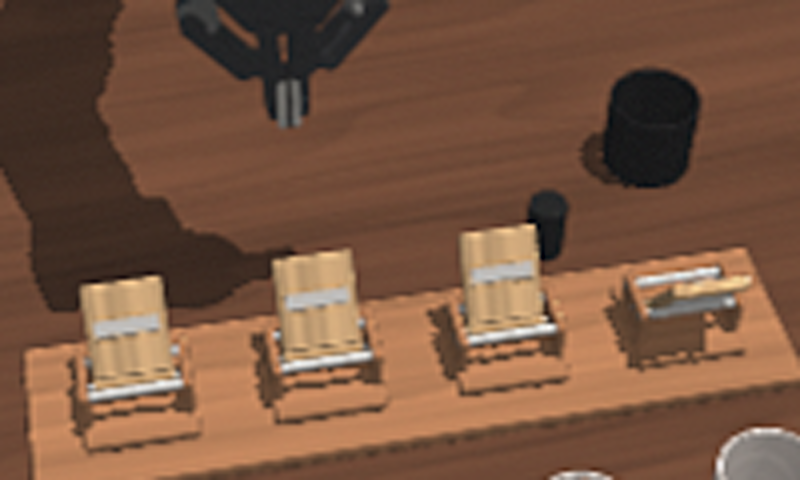

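```bash
python3 - <<'E'
from h import *
import cv2
p=ctrl.read_state()['eef_pos']; print(p)
for n in('scene','top','wrist'):
    print(n,proj(n,p), proj(n,p+[0,0,20]))
q=proj('top',p).astype(int)
im=ctrl.get_image('top'); cv2.imwrite('pics/t4.png',cv2.resize(im[q[1]-60:q[1]+40,q[0]-80:q[0]+80,::-1],None,fx=5,fy=5,interpolation=cv2.INTER_CUBIC))
im=ctrl.get_image('wrist'); cv2.imwrite('pics/w4.png',im[:,:,::-1])
E
```

```text
[472.84501952 -50.29773868 125.95552836]
scene [301.85478455 156.54097   ] [301.57580151 150.59115039]
top [334.11643839 224.1310987 ] [334.30559    224.15768614]
wrist [321.055448  228.5455774] [320.98135123 242.49476588]
```

View pics/t4.png

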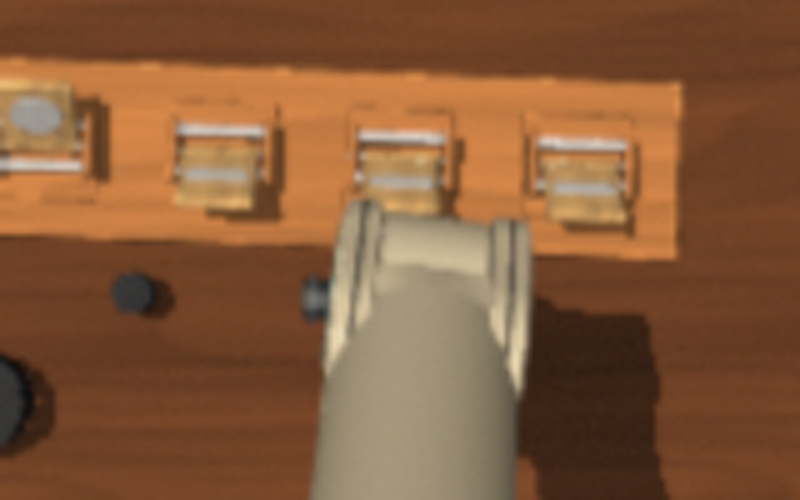

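View pics/w4.png

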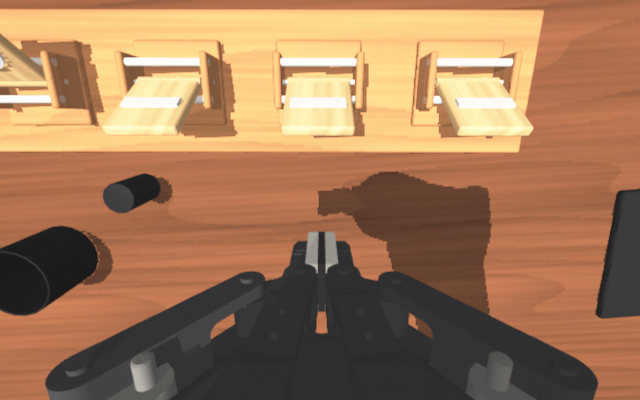

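Call:
servo_tool(rows=[{"dx": 0.048,"dy": 0,"dz": 0,"wx": 0,"wy": 0,"wz": 0,"fingers": 1},{"dx": 0.048,"dy": 0,"dz": 0,"wx": 0,"wy": 0,"wz": 0,"fingers": 1},{"dx": 0,"dy": 0,"dz": 0,"wx": 0,"wy": 0,"wz": 0,"fingers": 1},{"dx": 0,"dy": 0.03,"dz": 0,"wx": 0,"wy": 0,"wz": 0,"fingers": 1},{"dx": 0,"dy": 0.025,"dz": 0,"wx": 0,"wy": 0,"wz": 0,"fingers": 1}])

```text
clock: 4.8
eef_pos: [518.6, -53.0, 55.5]
tool_rot: [1.539, 1.568, -0.088]
force: [-0.6, 0.1, -0.6]
width: 0.1
```

Call:
servo_tool(rows=[{"dx": 0,"dy": 0.025,"dz": 0,"wx": 0,"wy": 0,"wz": 0,"fingers": 1},{"dx": 0,"dy": 0.025,"dz": 0,"wx": 0,"wy": 0,"wz": 0,"fingers": 1},{"dx": 0,"dy": 0.015,"dz": 0,"wx": 0,"wy": 0,"wz": 0,"fingers": 1}])

```text
clock: 5.18
eef_pos: [567.3, -55.7, 55.5]
tool_rot: [1.524, 1.568, -0.104]
force: [-0.6, 0.2, -0.1]
width: 0.1
```

```bash
python3 - <<'E'
from h import *
import cv2
plan([575,-54.5,54])
im=ctrl.get_image('scene'); cv2.imwrite('pics/s5.png',cv2.resize(im[120:240,230:430,::-1],None,fx=4,fy=4,interpolation=cv2.INTER_CUBIC))
E
```

```text
pos [567.3 -55.7  55.5] tool units [ 0.002  0.01  -0.002] rows 0.1 clock 5.175
```

View pics/s5.png

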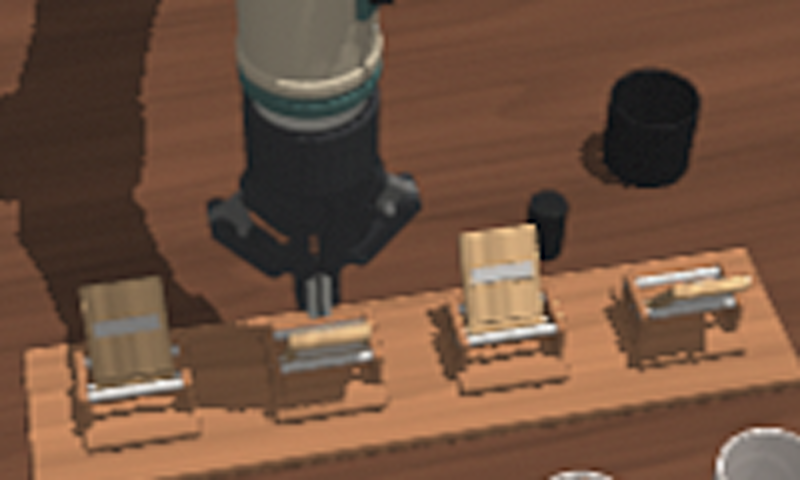

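Call:
servo_tool(rows=[{"dx": 0,"dy": -0.065,"dz": 0,"wx": 0,"wy": 0,"wz": 0,"fingers": 1},{"dx": 0,"dy": -0.065,"dz": 0,"wx": 0,"wy": 0,"wz": 0,"fingers": 1},{"dx": 0,"dy": 0,"dz": -0.08,"wx": 0,"wy": 0,"wz": 0,"fingers": 1},{"dx": 0,"dy": 0,"dz": -0.08,"wx": 0,"wy": 0,"wz": 0,"fingers": 1},{"dx": 0,"dy": 0,"dz": 0,"wx": 0,"wy": 0,"wz": 0,"fingers": 1}])

```text
clock: 5.85
eef_pos: [474.6, 76.4, 54.6]
tool_rot: [2.913, 1.567, 1.296]
force: [-1.1, -0.6, -1.0]
width: -0.2
```

```bash
python3 - <<'E'
from h import *
plan([574,65.4,54])
E
```

```text
pos [474.6  76.4  54.6] tool units [0.001 0.133 0.008] rows 1.6 clock 5.85
```

Call:
servo_tool(rows=[{"dx": 0,"dy": 0.03,"dz": 0.007,"wx": 0,"wy": 0,"wz": 0,"fingers": 1},{"dx": 0,"dy": 0.027,"dz": 0,"wx": 0,"wy": 0,"wz": 0,"fingers": 1},{"dx": 0,"dy": 0.027,"dz": 0,"wx": 0,"wy": 0,"wz": 0,"fingers": 1},{"dx": 0,"dy": 0.025,"dz": 0,"wx": 0,"wy": 0,"wz": 0,"fingers": 1},{"dx": 0,"dy": 0.02,"dz": 0,"wx": 0,"wy": 0,"wz": 0,"fingers": 1}])

```text
clock: 6.48
eef_pos: [571.4, 57.8, 54.6]
tool_rot: [0.397, 1.57, -1.232]
force: [-0.1, -0.3, -0.1]
width: -0.1
```

```bash
python3 - <<'E'
from h import *
import cv2
plan([574,65.4,54])
im=ctrl.get_image('scene'); cv2.imwrite('pics/s6.png',cv2.resize(im[120:240,230:430,::-1],None,fx=4,fy=4,interpolation=cv2.INTER_CUBIC))
E
```

```text
pos [571.4  57.8  54.6] tool units [ 0.001  0.003 -0.01 ] rows 0.1 clock 6.475
```

View pics/s6.png

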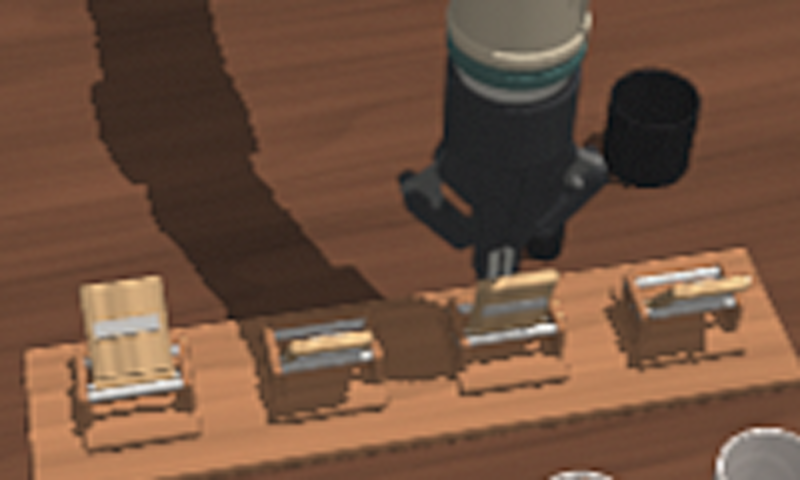

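Call:
servo_tool(rows=[{"dx": 0,"dy": 0.005,"dz": 0,"wx": 0,"wy": 0,"wz": 0,"fingers": 1},{"dx": 0,"dy": 0,"dz": 0,"wx": 0,"wy": 0,"wz": 0,"fingers": 1}])

```text
clock: 6.78
eef_pos: [574.0, 58.5, 54.2]
tool_rot: [-1.347, 1.57, -2.975]
force: [-0.3, -0.7, -0.4]
width: 0.1
```

```bash
python3 - <<'E'
from h import *
import cv2
plan([655,181,150])
im=ctrl.get_image('scene'); cv2.imwrite('pics/s7.png',cv2.resize(im[120:240,230:430,::-1],None,fx=4,fy=4,interpolation=cv2.INTER_CUBIC))
E
```

```text
pos [574.   58.5  54.2] tool units [-0.128  0.098 -0.169] rows 2.8 clock 6.775
```

View pics/s7.png

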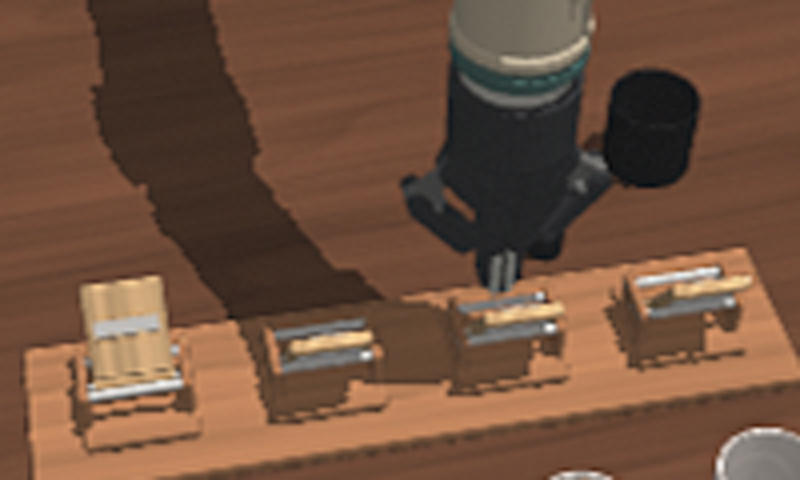

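Call:
servo_tool(rows=[{"dx": 0,"dy": -0.04,"dz": 0,"wx": 0,"wy": 0,"wz": 0,"fingers": 1},{"dx": -0.07,"dy": -0.03,"dz": 0,"wx": 0,"wy": 0,"wz": 0,"fingers": 1},{"dx": -0.07,"dy": 0,"dz": -0.02,"wx": 0,"wy": 0,"wz": 0,"fingers": 1},{"dx": 0,"dy": 0.03,"dz": -0.075,"wx": 0,"wy": 0,"wz": 0,"fingers": 1},{"dx": 0,"dy": 0.03,"dz": -0.074,"wx": 0,"wy": 0,"wz": 0,"fingers": 1}])

```text
clock: 7.45
eef_pos: [574.9, 187.0, 160.7]
tool_rot: [2.03, 1.569, 0.401]
force: [0.2, -0.3, -0.1]
width: 0.3
```

Call:
servo_tool(rows=[{"dx": 0,"dy": 0.055,"dz": 0,"wx": 0,"wy": 0,"wz": 0,"fingers": 1},{"dx": 0,"dy": 0.053,"dz": 0,"wx": 0,"wy": 0,"wz": 0,"fingers": 1},{"dx": 0,"dy": 0,"dz": 0,"wx": 0,"wy": 0,"wz": 0,"fingers": 1}])

```text
clock: 7.82
eef_pos: [657.0, 179.9, 158.5]
tool_rot: [0.886, 1.569, -0.743]
force: [-0.2, -0.0, -0.3]
width: 0.0
```

```bash
python3 - <<'E'
from h import *
import cv2
plan([655,181,54]);plan([576,185.4,54])
im=ctrl.get_image('scene'); cv2.imwrite('pics/s8.png',cv2.resize(im[120:270,270:470,::-1],None,fx=4,fy=4,interpolation=cv2.INTER_CUBIC))
im=ctrl.get_image('wrist'); cv2.imwrite('pics/w8.png',im[:,:,::-1])
E
```

```text
pos [657.  179.9 158.5] tool units [ 0.139 -0.003 -0.001] rows 1.7 clock 7.825
pos [657.  179.9 158.5] tool units [ 0.139 -0.108 -0.001] rows 2.1 clock 7.825
```

View pics/s8.png

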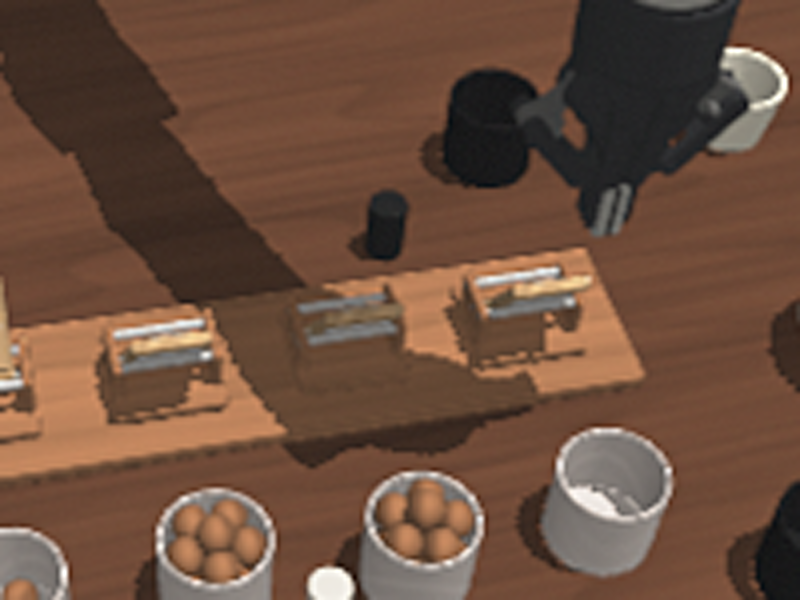

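View pics/w8.png

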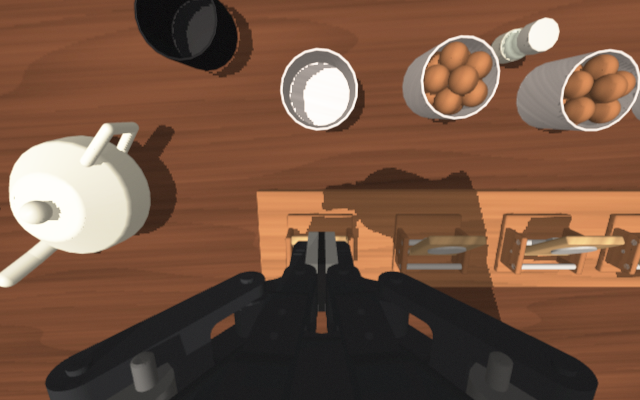

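Call:
servo_tool(rows=[{"dx": 0.04,"dy": 0.005,"dz": 0,"wx": 0,"wy": 0,"wz": 0,"fingers": 1},{"dx": 0.03,"dy": 0,"dz": 0,"wx": 0,"wy": 0,"wz": 0,"fingers": 1},{"dx": 0,"dy": 0,"dz": 0,"wx": 0,"wy": 0,"wz": 0,"fingers": 1}])

```text
clock: 8.3
eef_pos: [655.9, 181.1, 105.0]
tool_rot: [-1.376, 1.565, -3.004]
force: [0.3, -0.3, -0.6]
width: 0.3
```

```bash
python3 - <<'E'
from h import *
import cv2
plan([576,185.4,54])
im=ctrl.get_image('scene'); cv2.imwrite('pics/s9.png',cv2.resize(im[120:270,320:520,::-1],None,fx=4,fy=4,interpolation=cv2.INTER_CUBIC))
E
```

```text
pos [655.9 181.1 105. ] tool units [ 0.069 -0.106  0.   ] rows 1.5 clock 8.3
```

View pics/s9.png

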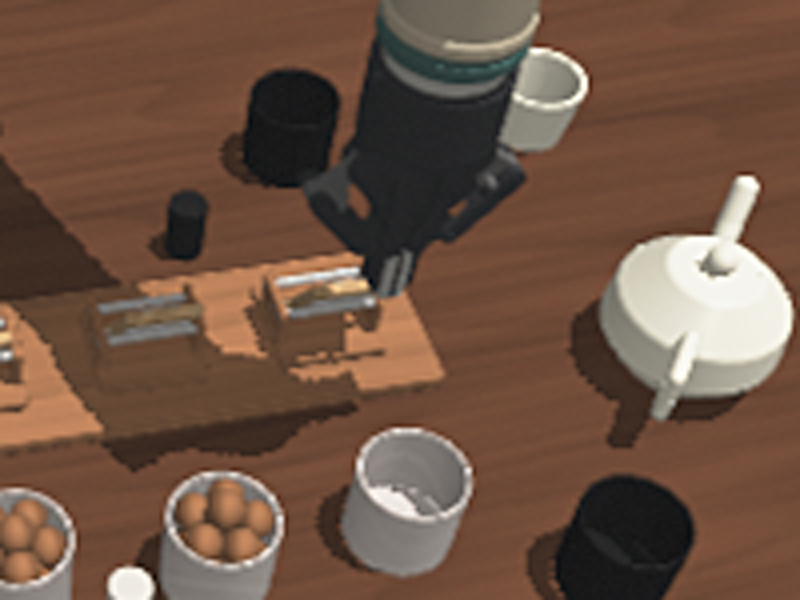

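```bash
python3 - <<'E'
from h import *
for X in ([656,181,105],[656,181,123],[636,181,105],[645,181,105],[624,183,88]): print(X,proj('scene',np.array(X)),(proj('scene',np.array(X))-[320,120])*4)
c=ctrl.camera_info('scene'); print(-c['R'].T@c['t'])
E
```

```text
[656, 181, 105] [413.50433637 197.6144923 ] [374.01734549 310.45796919]
[656, 181, 123] [414.84783203 192.530287  ] [379.39132813 290.12114798]
[636, 181, 105] [410.27111516 191.62780666] [361.08446065 286.51122666]
[645, 181, 105] [411.71573477 194.30268812] [366.86293908 297.21075247]
[624, 183, 88] [407.98215372 192.66211022] [351.92861488 290.64844089]
[1219.80374133 -191.95474412  822.08325125]
```

```bash
python3 - <<'E'
from h import *
import cv2
print(ctrl.read_state()['eef_pos'])
for nm,X in dict(tin1=[740,174,60],tin2=[741,57,60],plankNE=[647.5,250,12],plankcorn=[529,258.5,12],s1=[583,185,36],tcp=[656,181,105]).items(): print(nm,proj('wrist',np.array(X)),proj('top',np.array(X)))
im=ctrl.get_image('wrist'); cv2.imwrite('pics/w9.png',im[:,:,::-1])
im=ctrl.get_image('top'); cv2.imwrite('pics/t9.png',cv2.resize(im[110:250,200:400,::-1],None,fx=4,fy=4,interpolation=cv2.INTER_CUBIC))
E
```

```text
[657.3529715  181.24031982 106.46329031]
tin1 [324.97671069  89.47748739] [263.88218336 144.53400316]
tin2 [498.06287427  77.552431  ] [299.28337568 143.52934425]
plankNE [247.90278854 203.85194484] [243.6434006  174.39176217]
plankcorn [253.87454864 313.17786861] [241.53122792 209.30943541]
s1 [321.68846857 275.81553902] [262.13894797 192.47225713]
tcp [321.62035966 229.68746391] [260.29750229 168.24598266]
```

View pics/w9.png

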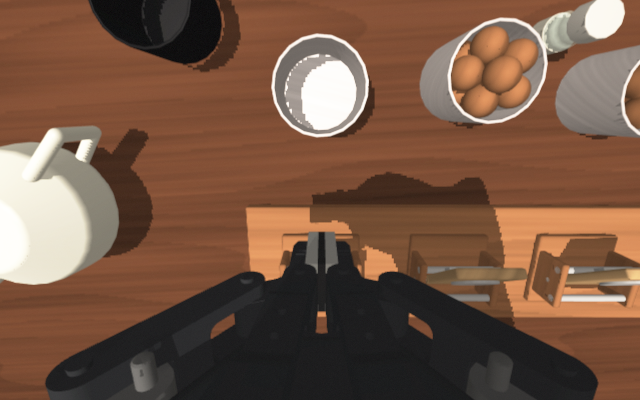

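View pics/t9.png

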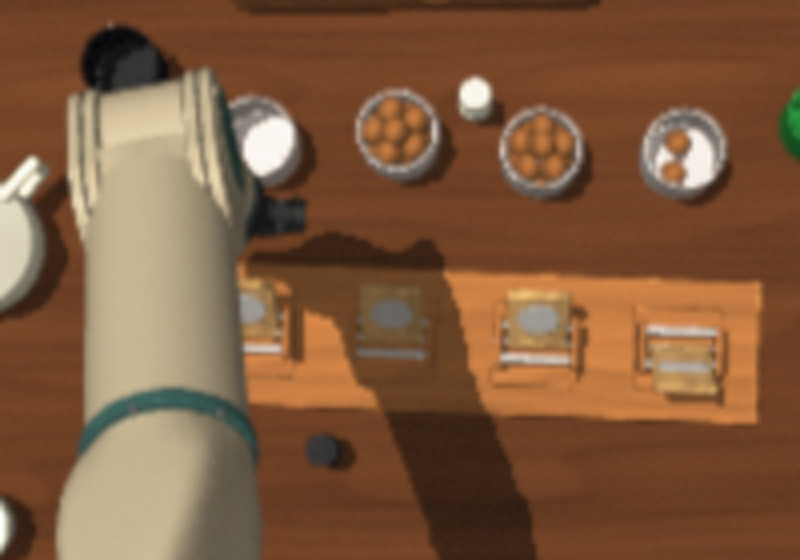

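Call:
servo_tool(rows=[{"dx": 0.04,"dy": 0,"dz": 0,"wx": 0,"wy": 0,"wz": 0,"fingers": 1},{"dx": 0.028,"dy": 0,"dz": 0,"wx": 0,"wy": 0,"wz": 0,"fingers": 1},{"dx": 0,"dy": 0,"dz": 0,"wx": 0,"wy": 0,"wz": 0,"fingers": 1}])

```text
clock: 8.82
eef_pos: [657.6, 180.8, 54.3]
tool_rot: [-1.27, 1.568, -2.898]
force: [0.9, 0.3, -0.9]
width: -0.2
```

Call:
servo_tool(rows=[{"dx": 0,"dy": -0.025,"dz": 0,"wx": 0,"wy": 0,"wz": 0,"fingers": 1},{"dx": 0,"dy": -0.025,"dz": 0,"wx": 0,"wy": 0,"wz": 0,"fingers": 1},{"dx": 0,"dy": -0.025,"dz": 0,"wx": 0,"wy": 0,"wz": 0,"fingers": 1},{"dx": 0,"dy": -0.025,"dz": 0,"wx": 0,"wy": 0,"wz": 0,"fingers": 1},{"dx": 0,"dy": 0,"dz": 0,"wx": 0,"wy": 0,"wz": 0,"fingers": 1}])

```text
clock: 9.45
eef_pos: [583.7, 185.9, 56.8]
tool_rot: [2.629, 1.57, 1.002]
force: [-0.6, 0.2, 0.5]
width: -0.0
```

```bash
python3 - <<'E'
from h import *
import cv2
plan([579,185.4,54])
im=ctrl.get_image('scene'); cv2.imwrite('pics/s10.png',cv2.resize(im[120:270,320:520,::-1],None,fx=4,fy=4,interpolation=cv2.INTER_CUBIC))
E
```

```text
pos [583.7 185.9  56.8] tool units [ 0.004 -0.006  0.001] rows 0.1 clock 9.45
```

View pics/s10.png

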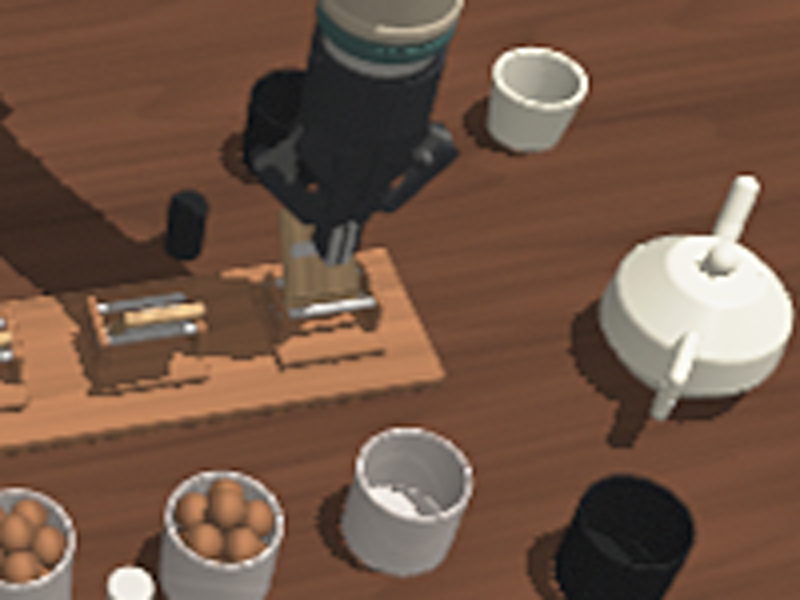

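Call:
servo_tool(rows=[{"dx": 0,"dy": 0.04,"dz": 0,"wx": 0,"wy": 0,"wz": 0,"fingers": 1},{"dx": -0.07,"dy": 0,"dz": 0,"wx": 0,"wy": 0,"wz": 0,"fingers": 1},{"dx": -0.07,"dy": 0,"dz": 0,"wx": 0,"wy": 0,"wz": 0,"fingers": 1},{"dx": -0.06,"dy": -0.05,"dz": 0,"wx": 0,"wy": 0,"wz": 0,"fingers": 1},{"dx": 0,"dy": -0.08,"dz": 0,"wx": 0,"wy": 0,"wz": 0,"fingers": 1}])

```text
clock: 10.12
eef_pos: [521.6, 189.6, 209.9]
tool_rot: [1.933, 1.559, 0.302]
force: [-0.3, 1.7, 0.5]
width: 0.1
```

Call:
servo_tool(rows=[{"dx": 0,"dy": -0.08,"dz": 0,"wx": 0,"wy": 0,"wz": 0,"fingers": 1},{"dx": 0,"dy": 0,"dz": 0,"wx": 0,"wy": 0,"wz": 0,"fingers": 1},{"dx": 0,"dy": 0,"dz": 0,"wx": 0,"wy": 0,"wz": 0,"fingers": 1}])

```text
clock: 10.5
eef_pos: [459.0, 192.9, 206.7]
tool_rot: [1.926, 1.567, 0.297]
force: [0.4, 1.3, 0.1]
width: 0.3
```

```bash
python3 - <<'E'
from h import *
import cv2
s=ctrl.read_state();print(s['eef_pos'],s['force'],s['clock'])
im=ctrl.get_image('scene'); cv2.imwrite('pics/s11.png',cv2.resize(im[110:330,120:520,::-1],None,fx=2,fy=2,interpolation=cv2.INTER_CUBIC))
im=ctrl.get_image('top'); cv2.imwrite('pics/t11.png',cv2.resize(im[90:280,170:490,::-1],None,fx=2.5,fy=2.5,interpolation=cv2.INTER_CUBIC))
E
```

```text
[459.03320154 192.93589197 206.66347226] [0.41582889 1.25691518 0.06244767] 10.5
```

View pics/s11.png

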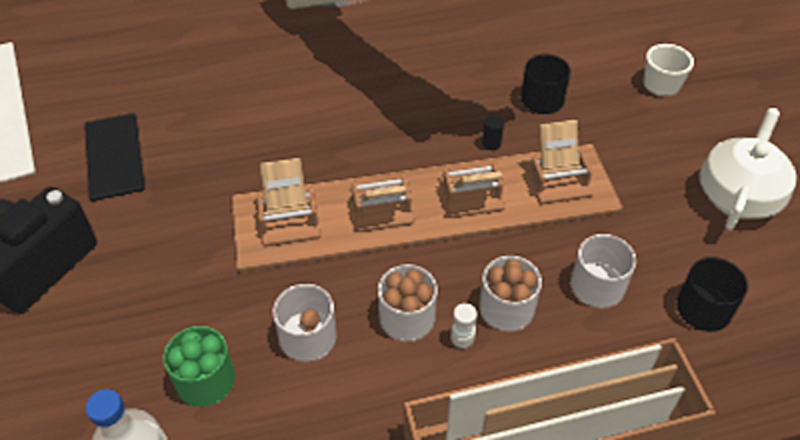

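View pics/t11.png

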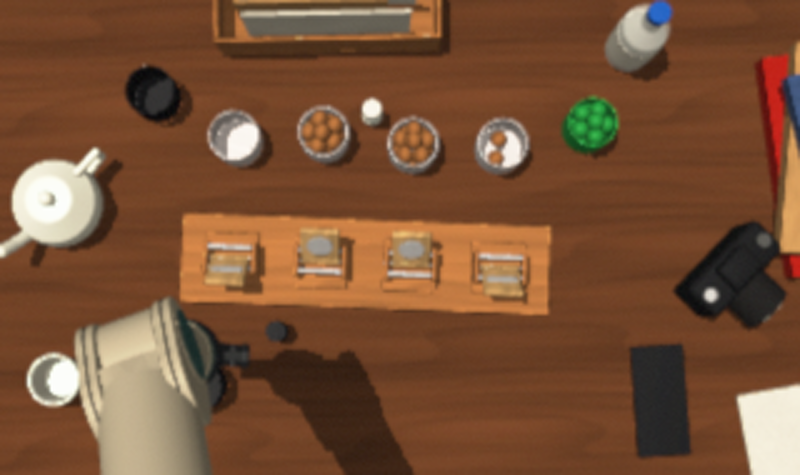

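All four tags show the right face: bar, disc, disc, bar (top crop, around (230,265), (321,247), (411,250) and (501,280)). The tins and bystanders are where they started.

```bash
python3 -c "
from cell import ctrl
print(ctrl.finish_job())"
```

```text
the job is handed in; nothing more can be done
None
```

The job is handed in with all four tags reading correctly; `finish_job` reports no verdict. From left to right the tins are empty, full, full and nearly empty. The leftmost tag showed the disc and the other three showed the bar, so the first three were wrong. I pushed the leftmost one over to the bar and the two middle ones to the disc with shut fingers, and left the rightmost alone.

- **Last checks:** The final scene and top pictures show bar, disc, disc, bar. The tins and bystanders look unmoved, and the arm was clear of everything, at 10.5 s on the clock. I judged this by eye and did not measure the final tag angles or positions.
- **What went wrong:** My first pass at the second tag from the right, at a reported fingertip height of 73 mm, passed over it without moving it. Going down to about 55 mm worked.
- **What disagreed:** In the scene camera the fingertips appeared up to about 20 mm away from the reported position. The wrist camera agreed with the reported position to within a few mm. I did not find the cause.

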